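Lock the sprung sachet tray with its drop pin

ROBOT

A 6-joint arm with a two-finger parallel gripper is mounted at the origin on a cart in front of the work surface, level with it; the furniture and walls round the work are solid. World frame = base frame: x ahead of the robot, y to its left, z up, the work surface at z = 0. Lengths are in m, angles in rad, forces in N, time in s.
With the tool pointing down it reaches from about 0.325 to 0.775 m from the base axis. Payload 5.5 kg.
Tool frame: the origin (TCP) lies at the very end of the fingers, on their centre line; the grasp point (between the pads) lies behind it (ctrl.grip_point_offset is the z of the grasp point in the tool frame, in m); z points along the fingers, y is the direction in which the jaws open and shut (so a half turn about z gives the same grasp; the last joint's range is limited). The gripper opens to 88 mm and grips with 3 to 60 N. Pads are 20 mm wide; open, the fingers measure 115 mm over their backs; the gripper's body (75 mm by 178 mm) begins 61 mm behind the grasp point.
Start: joints at [1.273, 0.091, 1.231, -0, 1.82, -0.057], TCP at [0.143, 0.583, 0.223] pointing down, gripper open.
Joint ranges: [-2.87, 2.87], [-0.86, 2.18], [0.17, 2.46], [-1.51, 4.65], [0.06, 2.69], [-2.65, 2.65]. Speed limits (rad/s): [2.57, 2.57, 3.01, 3.14, 3.14, 3.14].

INTERFACE

Orientations are given as a rotation vector (axis times angle).
In Python, from cell import ctrl, viewer gives the robot as it stands.
- The arm moves only by the shell command python3 -m crank 'ROWS'. ROWS is JSON, one flat list of numbers, 5 for each row, row after row: the shift along the tool's x, y, z in mm, then the turn about the tool's z in rad, then the opening in per cent of the stroke, from 0 (shut) to 100 (fully open). In form: [x, y, z, spin, gripper, x, y, z, spin, gripper, ...]. A call has exactly 5 rows; each row shifts and turns the commanded pose from where the row before left it, along the tool's axes as they then stand; what a row does not reach is not made up. A row lasts 1/8 s, in which the tool goes at most 62.5 mm and 10.7 degrees, less where a joint would pass 70% of its speed; a pose out of reach is approached as far as the arm can. A call with a gripper value outside its range is refused whole. The fingers move at their own pace and stop on an object; the grip force is fixed at half the most. Time passes only in rows, so rows that do not move let the fingers close, or fill a call up. It gives the time, the measured TCP pose, the force and the opening at its end, in the units of the state.
- ctrl.observe(): the state, without advancing time (a new reading comes with each control period).
- viewer.snapshot(name): name is "scene" or "top"; returns a dict with "frame" (400x640x3 uint8, red, green, blue), "mtx" (3x3 intrinsics, pixels), "D" ([k1, k2, p1, p2, k3] as OpenCV has them; the pictures are not rectified), "origin" and "attitude" of the camera in the world. Camera axes: x right, y up, looking along -z (the intrinsics and any distortion apply to the point x, -y, -z); pixel columns grow to the right and rows downward; lengths in m; the calibration is good to about 2 mm. A picture is of the moment at which its call begins. There is no depth.
- ctrl.hand_in(): hands the job in, once; it reports no verdict.
The state is a dict: "t": time; "joints": joint angles; "qvel": joint speeds; "joint_efforts": joint torques, N m; "ee_pos": TCP position; "tool_rot": TCP orientation; "force": force on the tool from outside, world axes, zero at the start; "ft_torque": the same for the moment, N m; "finger_gap": opening from 0.0 (shut) to 1.0 (fully open).
Only numpy, scipy, OpenCV 4.12 (cv2) and the standard library are available. Lean on these libraries where they do the work, as an engineer would, in place of code of your own. Each camera call takes 0.05 s, during which the arm holds its last target. There are 200 camera calls.

TASK

The sugar sachet tray has sprung out of its steel frame. Take the drop pin from its wooden block, lower it through the slot in the frame's top lug until its nose catches the eye in the tray's tongue, draw the tray home with it and thread the pin on down through the two holes below until its collar sits on the top lug, then let go. Feel your way gently, never forcing the pin, and leave the salt, pepper and toothpick pot where they stand.

Things in the scene. Friction and masses are not known exactly. Their poses are not given: they have to be found in the camera images.
- pin: Steel drop pin, 150 g, 117 mm long, upright. Origin: centre of its nose (bottom end), z up along it. Round shank 12 mm across from 0 to 77 mm; the lowest 3 mm taper to a flat nose 10 mm across. Round stop collar 26 mm across, 77 to 83 mm up. It starts parked in the block, collar on the block's top.
- pin_head (a point): Centre of the pin's square gripping head, 24 x 24 x 34 mm (83 to 117 mm above the nose), flat faces square to the pin's x and y; this point is 100 mm above the nose, on the pin's axis.
- block: Fixed dark wooden block 56 x 56 x 84 mm with an upright 16 mm through-hole in which the pin is parked. Origin at the centre of its underside.
- frame: Fixed steel locking frame, base plate 200 x 90 x 10 mm. Origin on the counter, midway in y, 49 mm from the middle of its post; z up; x points from the post (x -56 to -42 mm) to the tray, which slides along x. With the pin home its collar rests on the top lug, nose 15 mm above the counter, perhaps leaning up to 5 degrees. Until then, over 50 N between pin and frame or tray is forcing.
- slot (a point): Middle of the frame's top lug slot, at the lug's top face, frame x = 10.5 mm, z = 92 mm. Lug: z 80 to 92 mm, x -42 to 42, 36 mm wide. Slot: 16 mm wide in y, x = -13 to +34 mm. 16 mm below the lug lies the tray's tongue: a flat steel plate, z 54 to 64 mm, 28 mm wide, with a round 14 mm eye at y = 0. The spring holds the eye at x = +8 to +26 mm; where is not reported: feel or see it.
- low_mid (a point): Point at frame x = y = 0, z = 46 mm, at the top face of the lower lug (z 36 to 46 mm). The lug has a round 14 mm hole at y = 0 and x = -5 to +5 mm of this point: its bracket was bolted on anywhere in that range, which is not reported. The tongue covers this hole until the eye is drawn over it; drawing takes 0.2 N per mm from rest plus up to 1 N, and let go it springs back.
- boss_mid (a point): Point at frame x = y = 0, z = 26 mm, at the top of the boss (z 10 to 26 mm), which has the last hole, round, 14 mm, exactly below the lower lug's hole (same bracket). All round holes have 1 mm chamfers. The tray is wooden, 88 x 84 mm, z 18 to 70 mm; its near wall is 50 mm in x beyond its eye; sugar sachets stand in it up to z 86 mm.
- salt: Salt shaker, clear with a domed metal cap, 44 mm across, 90 mm high; origin at the centre of its underside. To be left alone.
- pepper: Pepper shaker, same shape as the salt, 44 mm across, 90 mm high; origin at the centre of its underside. To be left alone.
- pot: Steel pot of toothpicks, 43 mm across, 70 mm high; origin at the centre of its underside. To be left alone.
Not all that is in view belongs to the job. There is more than one size of the pin; the one meant has the size given above.

How it is judged:
On the way, in this order (a step that is already met when the one before it is completed fails the run):
1. the pin is out of the block, its nose above the frame's top lug (height (world z) of pin above 0.093 m), for 0.1 s.
2. the nose is in the tongue's eye, inside the slot's width (z of pin in the frame of frame below 0.06 m and horizontal distance between pin and frame below 0.035 m), for 0.1 s.
At the end, for the whole second after the job is handed in: The pin stands through slot, eye, lower hole and boss: nose within 12 mm of the frame's upright mid axis (the holes lie up to 5 mm from it) and no more than 4 mm above its home height, pin within 0.12 rad of upright, at rest and released (z of pin in the frame of frame below 0.019 m and horizontal distance between pin and frame below 0.012 m and angle between the z axis of pin and the z axis of frame, either way round below 0.12 rad and linear speed of pin below 0.02 m/s); the robot touches nothing.
It fails at once if the pin is forced: more than 50 N between the pin and the frame or tray before the collar is home (contact force between pin and frame above 50 N and z of pin in the frame of frame above 0.018 m).
It fails at once if the salt, pepper or toothpick pot is moved more than 30 mm (distance of any of salt, pepper, pot from where it was at the start of the episode above 0.03 m).
It also fails if it takes over 58 s, if anything falls off the work surface, if the arm or the gripper's body presses on something with over 40 N, if the wrist force passes 120 N, or if a joint passes its speed limit or range.

## Working session

There is one attempt and no reset: what is moved stays moved. The work goes in short steps, Python scripts to look and compute and a shell command to move; the robot and the scene stay as the last step left them, time stands still between calls to the robot, and variables do not carry over. Pictures are saved under pics/ and viewed, on a budget of 10 in all, crops included, one or two more only if the job needs it, and the job is handed in when it is done.

```bash
mkdir -p pics; ls; cat > h.py <<'E'
import numpy as np, cv2
from cell import ctrl, viewer
def save(cam,name):
    s=viewer.snapshot(cam); cv2.imwrite(f'pics/{name}.png',s['frame'][:,:,::-1]); np.savez(f'pics/{name}.npz',**{k:np.array(v) for k,v in s.items()}); return s
def RT(s):
    a=np.array(s['attitude'],float)
    if a.shape==(3,): a=cv2.Rodrigues(a)[0]
    return a,np.array(s['origin'],float)
def ray(s,u,v):
    p=cv2.undistortPoints(np.array([[[u,v]]],float),np.array(s['mtx']),np.array(s['D']))[0,0]
    R,o=RT(s); return o,R@np.array([p[0],-p[1],-1])
def onz(s,u,v,z):
    o,d=ray(s,u,v); return o+d*(z-o[2])/d[2]
def proj(s,P):
    R,o=RT(s); c=(np.atleast_2d(P)-o)@R; c=c*[1,-1,-1]
    return cv2.projectPoints(c,np.zeros(3),np.zeros(3),np.array(s['mtx']),np.array(s['D']))[0][:,0]
def load(n): return dict(np.load(f'pics/{n}.npz'))
E
python3 - <<'E'
from h import *
for c in('scene','top'):
    s=save(c,c+'0'); print(c,s['mtx'],s['D'],s['origin'],s['attitude'])
print(ctrl.observe(), ctrl.grip_point_offset)
E
```

```text
pics
scene [[419.03315565   0.         322.45093936]
 [  0.         419.03315565 199.30253568]
 [  0.           0.           1.        ]] [0.02292648 0.         0.         0.         0.        ] [ 0.12658929 -0.29984787  0.67148827] [ 0.79434975 -0.26473144 -0.60679735]
top [[430.80234006   0.         323.03524015]
 [  0.         430.80234006 207.73178672]
 [  0.           0.           1.        ]] [-0.03874648  0.          0.          0.          0.        ] [0.45955093 0.21303124 0.92350332] [ 0.03227694 -0.05618859 -1.55968671]
{'t': 0.1, 'joints': array([ 1.27328244e+00,  9.17796064e-02,  1.23174294e+00, -6.98455100e-06,
        1.81979907e+00, -5.66944857e-02]), 'qvel': array([-0.00135936, -0.0011884 ,  0.00019821, -0.00144157, -0.00214149,
       -0.0006111 ]), 'joint_efforts': array([ 1.69426356e-03, -4.47857273e+01, -4.07571995e+01,  7.00232852e-02,
        2.84729234e-02, -1.37897164e-04]), 'ee_pos': array([0.1430233 , 0.58243573, 0.22163504]), 'tool_rot': array([-3.77331563e-01, -3.11854873e+00,  2.67499393e-03]), 'force': array([0.59942803, 0.33949704, 0.31072654]), 'ft_torque': array([-0.01070629,  0.02256344, -0.02701775]), 'finger_gap': 1.0009931332095776} -0.0187
```

View pics/scene0.png

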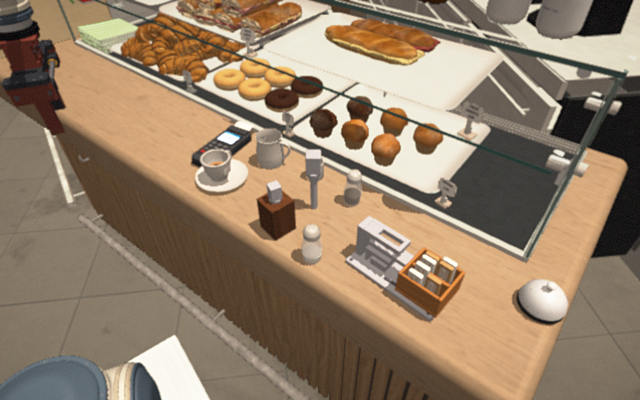

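View pics/top0.png

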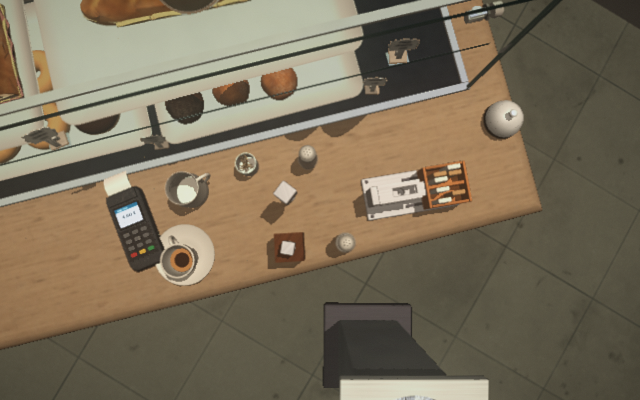

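The scene view shows the block with our pin at (275,200), a larger decoy pin standing at (314,180), shakers at (312,243) and (352,187), and the frame and tray at (400,260). In the top view the block is at (289,249), the decoy at (285,192), the frame at (395,193), the tray at (445,185), the pot at (246,164), and the shakers at (345,243) and (307,156). A glass display case stands behind.

```bash
python3 - <<'E'
from h import *
a=cv2.imread('pics/top0.png')[135:265,265:475]; b=cv2.imread('pics/scene0.png')[145:320,250:470]
a=cv2.resize(a,None,fx=3.8,fy=3.8,interpolation=cv2.INTER_CUBIC)
cv2.imwrite('pics/c1.png',a)
s=load('top0')
for n,u,v,z in[('head',288,247,.123),('blockc',289,249,.084),('frame',395,193,.05)]: print(n,onz(s,u,v,z))
f=s['frame']; hsv=cv2.cvtColor(f,cv2.COLOR_RGB2HSV)
print(hsv[247,288],hsv[255,299],hsv[190,367],hsv[185,428],f[247,288],f[192,285])
print(onz(s,320,200,0),onz(s,420,200,0))
E
```

```text
head [0.43131914 0.26515119 0.123     ]
blockc [0.42609438 0.26569661 0.084     ]
frame [0.54070903 0.05326188 0.05      ]
[ 17  31 217] [ 11 159  98] [ 15  46 122] [ 12 151 150] [217 206 191] [218 205 192]
[0.52834313 0.20590727 0.        ] [ 0.53082797 -0.01020715  0.        ]
```

View pics/c1.png

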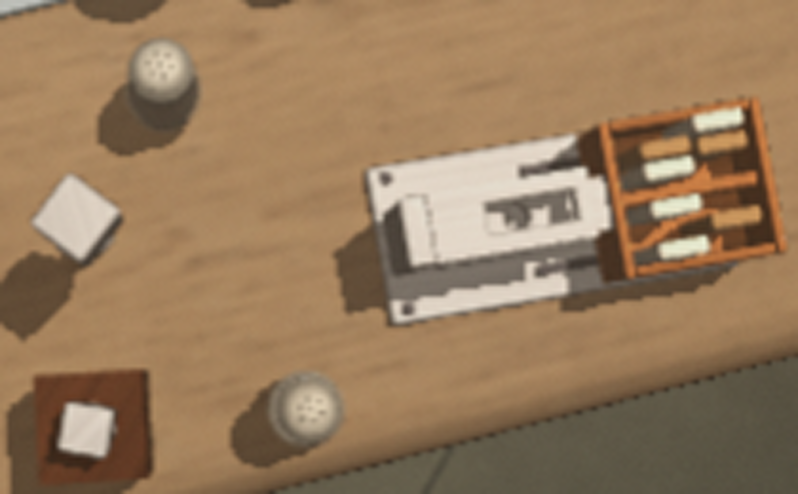

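```bash
python3 - <<'E'
from h import *
s=load('top0')
P=lambda x,y,z:onz(s,265+(x+.5)/3.8-.5,135+(y+.5)/3.8-.5,z)
def show(n,pts,z):
    q=np.array([P(*p,z) for p in pts]); e=np.diff(q,axis=0,append=q[:1]); print(n,'mean',q.mean(0).round(4),'\n',q.round(4).tolist(),'len',np.linalg.norm(e,axis=1).round(4),'ang',np.degrees(np.arctan2(e[:,1],e[:,0])).round(1))
show('slot',[(484,203),(577,190),(580,222),(487,231)],.092)
show('base',[(367,170),(393,324)],.01)
show('lug',[(403,197),(414,268)],.092)
show('head',[(70,402),(116,408),(107,458),(58,450)],.124)
show('decoy',[(70,174),(121,216),(85,263),(33,217)],.16)
show('block',[(36,376),(148,370),(152,478),(40,486)],.084)
show('eye',[(518,213)],.064)
show('shakers',[(162,70),(305,408)],.085)
show('traytop',[(600,125),(758,98),(784,247),(630,276)],.07)
E
```

```text
slot mean [0.5423 0.0421 0.092 ] 
 [[0.5464, 0.0668, 0.092], [0.5537, 0.0189, 0.092], [0.5372, 0.0174, 0.092], [0.532, 0.0653, 0.092]] len [0.0485 0.0165 0.0482 0.0144] ang [ -81.3 -174.8   96.2    6.2]
base mean [0.5296 0.1109 0.01  ] 
 [[0.5728, 0.1184, 0.01], [0.4864, 0.1034, 0.01]] len [0.0877 0.0877] ang [-170.1    9.9]
lug mean [0.5308 0.1055 0.092 ] 
 [[0.549, 0.1084, 0.092], [0.5127, 0.1026, 0.092]] len [0.0368 0.0368] ang [-171.    9.]
head mean [0.4301 0.2656 0.124 ] 
 [[0.4434, 0.2744, 0.124], [0.4407, 0.252, 0.124], [0.4164, 0.256, 0.124], [0.4201, 0.2799, 0.124]] len [0.0226 0.0246 0.0241 0.024 ] ang [-96.8 170.5  81.3 -13.2]
decoy mean [0.5302 0.2696 0.16  ] 
 [[0.5506, 0.2733, 0.16], [0.5311, 0.2491, 0.16], [0.5089, 0.2656, 0.16], [0.5302, 0.2902, 0.16]] len [0.031  0.0277 0.0325 0.0265] ang [-128.9  143.4   49.2  -39.7]
block mean [0.4298 0.265  0.084 ] 
 [[0.4557, 0.295, 0.084], [0.4593, 0.2378, 0.084], [0.4043, 0.2351, 0.084], [0.3997, 0.2921, 0.084]] len [0.0573 0.0551 0.0572 0.056 ] ang [ -86.3 -177.2   94.6    3. ]
eye mean [0.5442 0.0438 0.064 ] 
 [[0.5442, 0.0438, 0.064]] len [0.] ang [0.]
shakers mean [0.5275 0.1949 0.085 ] 
 [[0.6142, 0.2326, 0.085], [0.4407, 0.1573, 0.085]] len [0.189 0.189] ang [-156.5   23.5]
traytop mean [ 0.559  -0.0481  0.07  ] 
 [[0.5908, 0.0014, 0.07], [0.6065, -0.0833, 0.07], [0.5274, -0.0964, 0.07], [0.5111, -0.0142, 0.07]] len [0.0861 0.0802 0.0838 0.0812] ang [ -79.5 -170.6  101.2   11.1]
```

Both views agree: the block and pin are at about (0.430, 0.2655), with the head faces at about 80.4°. The frame origin is near (0.5405, 0.052) with x at −80.3°, and the eye is at about x = +9 mm. Next I move above the pin.

```bash
python3 -m crank '[0,0,0,-0.073,100, -33,-26,0,0,100, -33,-26,0,0,100, -34,-27,0,0,100, -34,-27,0,0,100]'; python3 -m crank '[-34,-27,0,0,100, -34,-27,0,0,100, -34,-27,0,0,100, -34,-26,0,0,100, -33,-26,0,0,100]';python3 -m crank '[-33,-26,20,0,100, 0,0,20,0,100, 0,0,0,0,100, 0,0,0,0,100, 0,0,0,0,100]'
python3 - <<'E'
from h import *
save('top','top1'); save('scene','scene1')
o=ctrl.observe(); R=cv2.Rodrigues(o['tool_rot'])[0]; print(o['ee_pos'],np.degrees(np.arctan2(R[1,1],R[0,1])),R[:,2],o['force'])
a=cv2.imread('pics/top1.png')[200:290,240:350]; b=cv2.imread('pics/scene1.png')[150:250,230:340]
cv2.imwrite('pics/c2.png',np.hstack([cv2.resize(a,(400,330),interpolation=2),cv2.resize(b,(363,330),interpolation=2)]))
E
```

```text
t: 0.72
ee_pos: [0.2582, 0.4546, 0.2221]
tool_rot: [-0.263, -3.13, 0.001]
force: [0.8, 0.1, 0.4]
finger_gap: 0.999
t: 1.35
ee_pos: [0.4026, 0.2952, 0.2222]
tool_rot: [-0.263, -3.13, 0.001]
force: [0.5, 0.7, -0.2]
finger_gap: 0.994
t: 1.98
ee_pos: [0.4299, 0.2663, 0.1837]
tool_rot: [0.261, 3.129, 0.002]
force: [-0.5, 0.5, 0.3]
finger_gap: 0.997
[0.43001239 0.26603648 0.18356594] 80.45437304866041 [ 1.31169516e-03  7.89254406e-04 -9.99998828e-01] [0.10565444 0.32337031 0.22164807]
```

View pics/c2.png

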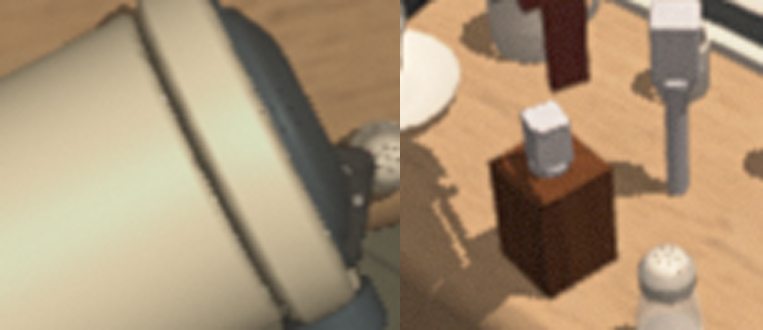

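The pin head is at scene px (274,185), free below the fingers. I'll cross-check its position from this view.

```bash
python3 - <<'E'
from h import *
s=load('scene1')
C=lambda x,y:(230+(x-400+.5)/3.3-.5,150+(y+.5)/3.3-.5)
print(onz(s,*C(546,116),.124)); print('head top', [onz(s,*C(*p),.124).round(4).tolist() for p in[(522,112),(553,101),(571,122),(537,135)]])
print(proj(s,[.43,.2655,.124]), C(546,116))
for k in(1,-1): print(proj(s,[.43+.05*k*.167,.266+.05*k*.986,.1836]))
print('block top',[onz(s,*C(*p),.084).round(4).tolist() for p in[(489,160),(548,206),(617,175)]])
# slot from scene
E
python3 - <<'E'
import cv2
b=cv2.imread('pics/scene0.png')[205:320,335:470]
cv2.imwrite('pics/c3.png',cv2.resize(b,None,fx=5,fy=5,interpolation=2))
E
```

```text
[0.42935241 0.2651298  0.124     ]
head top [[0.4197, 0.277, 0.124], [0.4403, 0.2745, 0.124], [0.4384, 0.2514, 0.124], [0.4159, 0.2536, 0.124]]
[[274.07111341 184.57873462]] (273.8939393939394, 184.8030303030303)
[[261.85798584 146.93984184]]
[[281.8590736  175.61359046]]
block top [[0.4005, 0.292, 0.084], [0.4081, 0.2349, 0.084], [0.4569, 0.2325, 0.084]]
```

View pics/c3.png

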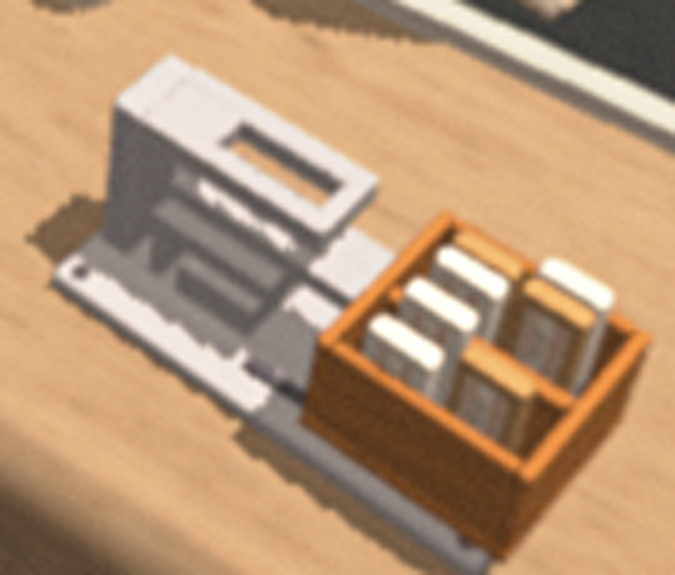

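```bash
python3 -m crank '[0,0,30,0,100, 0,0,30,0,100, 0,0,20,0,100, 0,0,9.5,0,100, 0,0,0,0,100]'; python3 -m crank '[0,0,0,0,0, 0,0,0,0,0, 0,0,0,0,0, 0,0,0,0,0, 0,0,0,0,0]'; python3 -m crank '[0,0,0,0,0, 0,0,0,0,0, 0,0,-5,0,0, 0,0,-10,0,0, 0,0,0,0,0]'
python3 - <<'E'
from h import *
s=load('scene0')
C=lambda x,y:(335+(x+.5)/5-.5,205+(y+.5)/5-.5)
def show(n,pts,z):
    q=np.array([onz(s,*C(*p),z) for p in pts]); e=np.diff(q,axis=0,append=q[:1]); print(n,'mean',q.mean(0).round(4),'\n',q.round(4).tolist(),'len',np.linalg.norm(e,axis=1).round(4),'ang',np.degrees(np.arctan2(e[:,1],e[:,0])).round(1))
show('slot',[(220,140),(243,125),(348,185),(325,205)],.092)
show('lug',[(117,103),(168,57),(378,180),(327,230)],.092)
show('tray',[(320,338),(447,213),(648,338),(527,472)],.07)
E
```

```text
t: 2.7
ee_pos: [0.43, 0.2653, 0.0931]
tool_rot: [-0.263, -3.13, 0.0]
force: [-0.0, 0.9, -0.4]
finger_gap: 0.998
t: 3.32
ee_pos: [0.4301, 0.2653, 0.0932]
tool_rot: [0.263, 3.13, 0.0]
force: [0.3, 0.4, -0.1]
finger_gap: 0.471
t: 3.95
ee_pos: [0.4307, 0.2656, 0.1095]
tool_rot: [0.263, 3.129, 0.002]
force: [0.5, 0.5, -1.6]
finger_gap: 0.27
slot mean [0.5418 0.0412 0.092 ] 
 [[0.531, 0.0639, 0.092], [0.5432, 0.0644, 0.092], [0.5533, 0.0192, 0.092], [0.5398, 0.0174, 0.092]] len [0.0122 0.0463 0.0137 0.0474] ang [   2.2  -77.3 -172.1  100.7]
lug mean [0.5383 0.0583 0.092 ] 
 [[0.5126, 0.1016, 0.092], [0.5446, 0.1086, 0.092], [0.5639, 0.0144, 0.092], [0.532, 0.0085, 0.092]] len [0.0327 0.0961 0.0324 0.0952] ang [  12.2  -78.4 -169.5  101.8]
tray mean [ 0.5571 -0.0485  0.07  ] 
 [[0.51, -0.0141, 0.07], [0.5893, -0.0008, 0.07], [0.603, -0.0836, 0.07], [0.5262, -0.0955, 0.07]] len [0.0803 0.0839 0.0778 0.083 ] ang [   9.5  -80.5 -171.2  101.2]
```

Grip is good (gap 24 mm). Next: lift, turn the jaws onto the frame's x axis, and carry the pin over the eye.

```bash
python3 -m crank '[0,0,-25,0,0, 0,0,-25,0,0, 0,0,-25,0,0, 0,0,-21,0,0, 0,0,0,0,0]'; python3 -m crank '[0,0,0,-0.12,0, 0,0,0,-0.12,0, 0,0,0,-0.11,0, -8,-25,0,0,0, -11,-40,0,0,0]'; python3 -m crank '[-11,-40,0,0,0, -11,-40,0,0,0, -11,-40,0,0,0, -11,-35,0,0,0, -6,-19,0,0,0]';  python3 -m crank '[0,0,0,0,0, 0,0,0,0,0, 0,0,0,0,0, 0,0,0,0,0, 0,0,0,0,0]'
python3 - <<'E'
from h import *
save('top','top2'); save('scene','scene2')
o=ctrl.observe(); R=cv2.Rodrigues(o['tool_rot'])[0]; print(o['ee_pos'],np.degrees(np.arctan2(R[1,1],R[0,1])),R[:,2],o['force'],o['finger_gap'])
a=cv2.imread('pics/top2.png')[150:240,350:460]; b=cv2.imread('pics/scene2.png')[180:290,330:440]
cv2.imwrite('pics/c4.png',np.hstack([cv2.resize(a,(300,245),interpolation=2),cv2.copyMakeBorder(cv2.resize(b,(495,495),interpolation=2)[:245+250],0,0,0,0,0)[:495]][1:]+[]))
E
```

```text
t: 4.58
ee_pos: [0.4308, 0.2657, 0.206]
tool_rot: [0.263, 3.127, 0.003]
force: [-0.5, 0.3, -1.1]
finger_gap: 0.275
t: 5.2
ee_pos: [0.4602, 0.2048, 0.2024]
tool_rot: [0.289, -3.126, 0.0]
force: [1.6, -0.4, -1.8]
finger_gap: 0.271
t: 5.82
ee_pos: [0.5414, 0.0413, 0.2024]
tool_rot: [0.283, -3.126, -0.0]
force: [-0.6, 1.0, -2.4]
finger_gap: 0.27
t: 6.45
ee_pos: [0.5412, 0.0432, 0.2043]
tool_rot: [-0.287, 3.128, 0.0]
force: [-0.4, -0.4, -1.6]
finger_gap: 0.272
[0.54123433 0.04300563 0.20421228] 100.46174199506063 [ 1.33222489e-04  7.53768019e-06 -9.99999991e-01] [ 0.34844198 -1.03433783 -1.94341794] 0.27055429937280245
```

View pics/c4.png

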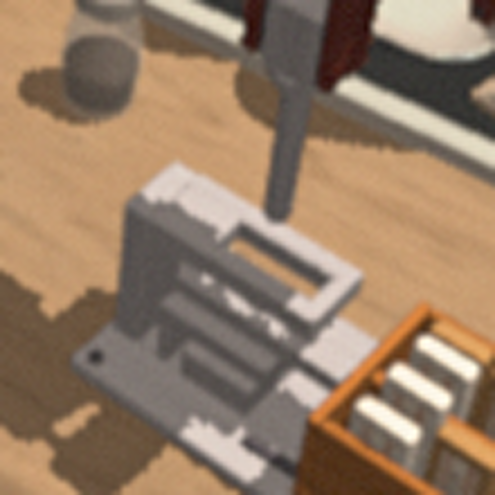

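The scene view shows the pin hanging straight, with its nose at crop (278,214), over the slot, whose corners are at about (226,240), (246,227), (335,280) and (312,297). I'll compare the two in millimetres.

```bash
python3 - <<'E'
from h import *
s=load('scene2')
C=lambda x,y:(330+(x+.5)/4.5-.5,180+(y+.5)/4.5-.5)
z=.2042-.0862
n=onz(s,*C(278,214),z); print('nose',n, 'TCP nose px',(proj(s,[.5412,.043,z])[0]-[330,180])*4.5)
print('shank mid', onz(s,*C(288,150),z+.045))
q=np.array([onz(s,*C(*p),.092) for p in[(226,240),(246,227),(335,280),(312,297)]]);print(q.round(4),q.mean(0))
E
```

```text
nose [0.54044577 0.04357156 0.118     ] TCP nose px [278.60431758 212.25840594]
shank mid [0.53331583 0.03782448 0.163     ]
[[0.5323 0.0619 0.092 ]
 [0.544  0.0623 0.092 ]
 [0.5527 0.019  0.092 ]
 [0.5388 0.0181 0.092 ]] [0.54193392 0.04030442 0.092     ]
```

```bash
python3 -m crank '[-0.5,0,8,0,0, 0,0,8,0,0, 0,0,6,0,0, 0,0,0,0,0, 0,0,0,0,0]'; python3 -m crank '[0,0,2,0,0, 0,0,1,0,0, 0,0,1,0,0, 0,0,1,0,0, 0,0,0,0,0]'
```

```text
t: 7.18
ee_pos: [0.5418, 0.0428, 0.1823]
tool_rot: [-0.286, 3.128, -0.0]
force: [-1.0, -0.4, -1.6]
finger_gap: 0.268
t: 7.8
ee_pos: [0.5417, 0.0428, 0.177]
tool_rot: [0.286, -3.128, 0.0]
force: [-0.4, 0.5, -2.6]
finger_gap: 0.275
```

Nose is at 0.091, just at the lug face. I continue gently.

```bash
python3 -m crank '[0,0,1,0,0, 0,0,1,0,0, 0,0,1,0,0, 0,0,0,0,0, 0,0,0,0,0]'; python3 -c "
from h import *
save('scene','scene3')
b=cv2.imread('pics/scene3.png')[205:275,345:425]
cv2.imwrite('pics/c5.png',cv2.resize(b,None,fx=7,fy=7,interpolation=2))"
```

```text
t: 8.43
ee_pos: [0.5418, 0.0428, 0.1742]
tool_rot: [-0.286, 3.129, -0.0]
force: [0.2, -0.2, -1.7]
finger_gap: 0.267
```

View pics/c5.png

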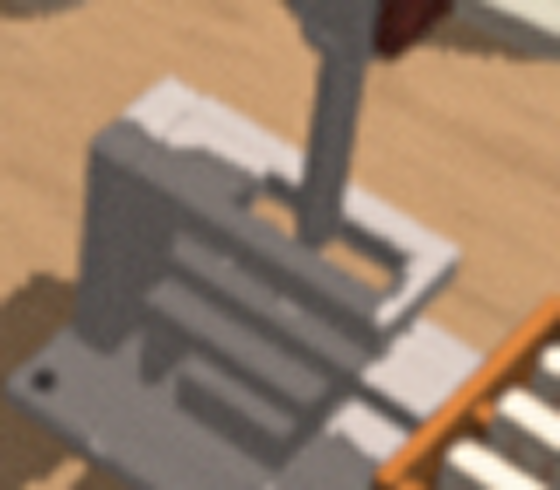

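The nose is in the slot at crop (318,240). I lower to just above the tongue, then feel.

```bash
python3 -m crank '[0,0,2,0,0, 0,0,2,0,0, 0,0,2,0,0, 0,0,2,0,0, 0,0,0,0,0]';python3 -m crank '[0,0,3,0,0, 0,0,3,0,0, 0,0,3,0,0, 0,0,2,0,0, 0,0,0,0,0]'; python3 -m crank '[0,0,1,0,0, 0,0,1,0,0, 0,0,1,0,0, 0,0,0,0,0, 0,0,0,0,0]'
```

```text
t: 9.1
ee_pos: [0.5416, 0.0429, 0.1658]
tool_rot: [0.286, -3.128, -0.0]
force: [-0.6, 0.3, -1.9]
finger_gap: 0.277
t: 9.72
ee_pos: [0.5416, 0.0429, 0.1548]
tool_rot: [0.286, -3.128, -0.0]
force: [0.2, -0.7, -1.5]
finger_gap: 0.27
t: 10.35
ee_pos: [0.5418, 0.0428, 0.1521]
tool_rot: [-0.286, 3.129, -0.0]
force: [-0.1, -0.7, -1.7]
finger_gap: 0.275
```

```bash
python3 -m crank '[0,0,1,0,0, 0,0,1,0,0, 0,0,0.5,0,0, 0,0,0,0,0, 0,0,0,0,0]'; python3 -m crank '[0,0,0.5,0,0, 0,0,0.5,0,0, 0,0,0,0,0, 0,0,0,0,0, 0,0,0,0,0]'
```

```text
t: 10.98
ee_pos: [0.5418, 0.0429, 0.1497]
tool_rot: [-0.286, 3.128, 0.0]
force: [-0.9, 0.5, -2.2]
finger_gap: 0.27
t: 11.6
ee_pos: [0.5418, 0.0429, 0.1486]
tool_rot: [-0.286, 3.129, 0.0]
force: [0.2, -0.7, -1.7]
finger_gap: 0.27
```

```bash
python3 -m crank '[0,0,0.7,0,0, 0,0,0.7,0,0, 0,0,0.7,0,0, 0,0,0,0,0, 0,0,0,0,0]'; python3 -m crank '[0,0,0.7,0,0, 0,0,0.7,0,0, 0,0,0.7,0,0, 0,0,0,0,0, 0,0,0,0,0]'
```

```text
t: 12.22
ee_pos: [0.5418, 0.0429, 0.1465]
tool_rot: [0.286, -3.129, -0.0]
force: [0.9, 0.6, -1.4]
finger_gap: 0.272
t: 12.85
ee_pos: [0.5418, 0.0429, 0.1444]
tool_rot: [0.286, -3.128, -0.0]
force: [0.0, -0.1, -2.5]
finger_gap: 0.27
```

Nose is inside the eye with no contact force. I go a little deeper, then draw.

```bash
python3 -m crank '[0,0,1,0,0, 0,0,1,0,0, 0,0,1,0,0, 0,0,1,0,0, 0,0,0,0,0]'; python3 -m crank '[0,0,1,0,0, 0,0,1,0,0, 0,0,0.5,0,0, 0,0,0,0,0, 0,0,0,0,0]'; python3 -m crank '[0,1,0,0,0, 0,1,0,0,0, 0,1,0,0,0, 0,1,0,0,0, 0,0,0,0,0]'
```

```text
t: 13.48
ee_pos: [0.5418, 0.0429, 0.1403]
tool_rot: [0.286, -3.129, -0.0]
force: [1.1, 0.7, -2.4]
finger_gap: 0.273
t: 14.1
ee_pos: [0.5418, 0.0429, 0.1379]
tool_rot: [0.286, -3.128, -0.0]
force: [1.3, 0.2, -2.4]
finger_gap: 0.27
t: 14.72
ee_pos: [0.5411, 0.0468, 0.138]
tool_rot: [-0.286, 3.128, -0.0]
force: [1.1, -0.7, -2.1]
finger_gap: 0.275
```

```bash
python3 -m crank '[0,1,0,0,0, 0,1,0,0,0, 0,0,1,0,0, 0,0,1,0,0, 0,0,1,0,0]'; python3 -m crank '[0,0,1,0,0, 0,0,0.5,0,0, 0,0,0.5,0,0, 0,0,0,0,0, 0,0,0,0,0]'
```

```text
t: 15.35
ee_pos: [0.5408, 0.0488, 0.1349]
tool_rot: [-0.286, 3.128, 0.0]
force: [1.0, -0.3, -0.9]
finger_gap: 0.272
t: 15.98
ee_pos: [0.5407, 0.0488, 0.1329]
tool_rot: [-0.286, 3.129, 0.0]
force: [1.8, -0.3, -0.6]
finger_gap: 0.272
```

```bash
python3 -m crank '[-0.5,0,0,0,0, 0,0,0,0,0, 0,0,0.5,0,0, 0,0,0.5,0,0, 0,0,0,0,0]'; python3 -m crank '[0,0,0.5,0,0, 0,0,0.5,0,0, 0,0,0,0,0, 0,0,0,0,0, 0,0,0,0,0]'
```

```text
t: 16.6
ee_pos: [0.5411, 0.0489, 0.132]
tool_rot: [0.286, -3.128, -0.0]
force: [0.5, -1.0, -1.5]
finger_gap: 0.273
t: 17.23
ee_pos: [0.5413, 0.0489, 0.1317]
tool_rot: [-0.286, 3.128, -0.0]
force: [-3.4, -0.4, 6.6]
finger_gap: 0.277
```

```bash
python3 -m crank '[0.2,0,-1.5,0,0, 0,1,0,0,0, 0,1,0,0,0, 0,1,0,0,0, 0,0,0,0,0]'; python3 -m crank '[0,0,0.5,0,0, 0,0,0.5,0,0, 0,0,0.5,0,0, 0,0,0.3,0,0, 0,0,0,0,0]'
```

```text
t: 17.85
ee_pos: [0.5405, 0.0518, 0.1321]
tool_rot: [0.286, -3.128, -0.0]
force: [1.8, -1.4, -2.3]
finger_gap: 0.273
t: 18.48
ee_pos: [0.5404, 0.0518, 0.1306]
tool_rot: [0.286, -3.129, -0.0]
force: [0.8, -0.7, -1.0]
finger_gap: 0.274
```

No contact at a depth where it touched before, so the nose is likely entering the hole.

```bash
python3 -m crank '[0,0,0.5,0,0, 0,0,0.5,0,0, 0,0,0.5,0,0, 0,0,0,0,0, 0,0,0,0,0]'
```

```text
t: 19.1
ee_pos: [0.5404, 0.0518, 0.1291]
tool_rot: [0.286, -3.128, 0.0]
force: [1.1, -1.5, -2.3]
finger_gap: 0.271
```

```bash
python3 -m crank '[0,0,0.5,0,0, 0,0,0.5,0,0, 0,0,0.5,0,0, 0,0,0,0,0, 0,0,0,0,0]'; python3 -m crank '[0,0,0.5,0,0, 0,0,0.5,0,0, 0,0,0.5,0,0, 0,0,0,0,0, 0,0,0,0,0]'
```

```text
t: 19.73
ee_pos: [0.5404, 0.0518, 0.1276]
tool_rot: [0.286, -3.129, -0.0]
force: [1.0, -1.5, -0.9]
finger_gap: 0.275
t: 20.35
ee_pos: [0.5404, 0.0517, 0.1261]
tool_rot: [0.286, -3.129, 0.0]
force: [1.3, -1.4, -1.8]
finger_gap: 0.274
```

```bash
python3 -m crank '[0,0,1,0,0, 0,0,1,0,0, 0,0,1,0,0, 0,0,1,0,0, 0,0,0,0,0]'; python3 -m crank '[0,0,1,0,0, 0,0,1,0,0, 0,0,1,0,0, 0,0,1,0,0, 0,0,0,0,0]'; python3 -m crank '[0,0,1,0,0, 0,0,1,0,0, 0,0,1,0,0, 0,0,0,0,0, 0,0,0,0,0]'
```

```text
t: 20.98
ee_pos: [0.5404, 0.0518, 0.1219]
tool_rot: [0.286, -3.128, -0.0]
force: [0.4, -0.9, -2.2]
finger_gap: 0.272
t: 21.6
ee_pos: [0.5404, 0.0518, 0.118]
tool_rot: [0.286, -3.128, -0.0]
force: [1.6, -0.7, -2.3]
finger_gap: 0.273
t: 22.22
ee_pos: [0.5404, 0.0517, 0.115]
tool_rot: [0.286, -3.128, 0.0]
force: [1.2, -1.0, -2.1]
finger_gap: 0.266
```

Nose is at 0.029, and the boss top is at 0.026. Small steps through its chamfer.

```bash
python3 -m crank '[0,0,0.7,0,0, 0,0,0.7,0,0, 0,0,0.7,0,0, 0,0,0,0,0, 0,0,0,0,0]'; python3 -m crank '[0,0,0.5,0,0, 0,0,0.5,0,0, 0,0,0.5,0,0, 0,0,0,0,0, 0,0,0,0,0]'; python3 -m crank '[0,0,0.5,0,0, 0,0,0.5,0,0, 0,0,0.5,0,0, 0,0,0,0,0, 0,0,0,0,0]'
```

```text
t: 22.85
ee_pos: [0.5404, 0.0518, 0.1129]
tool_rot: [0.286, -3.128, 0.0]
force: [1.3, -1.1, -1.5]
finger_gap: 0.269
t: 23.48
ee_pos: [0.5404, 0.0518, 0.1114]
tool_rot: [0.286, -3.128, -0.0]
force: [1.6, -1.0, -1.0]
finger_gap: 0.271
t: 24.1
ee_pos: [0.5404, 0.0518, 0.1099]
tool_rot: [0.286, -3.128, 0.0]
force: [1.9, -1.9, -1.5]
finger_gap: 0.274
```

```bash
python3 -m crank '[0,0,0.8,0,0, 0,0,0.8,0,0, 0,0,0.8,0,0, 0,0,0.8,0,0, 0,0,0,0,0]'; python3 -m crank '[0,0,0.8,0,0, 0,0,0.8,0,0, 0,0,0.8,0,0, 0,0,0.8,0,0, 0,0,0,0,0]'; python3 -m crank '[0,0,0.4,0,0, 0,0,0.4,0,0, 0,0,0.4,0,0, 0,0,0,0,0, 0,0,0,0,0]'
```

```text
t: 24.72
ee_pos: [0.5404, 0.0517, 0.1067]
tool_rot: [0.286, -3.129, 0.0]
force: [1.4, -1.1, -2.3]
finger_gap: 0.271
t: 25.35
ee_pos: [0.5404, 0.0518, 0.1035]
tool_rot: [0.286, -3.128, 0.0]
force: [1.6, -1.2, -2.3]
finger_gap: 0.274
t: 25.98
ee_pos: [0.5404, 0.0518, 0.1024]
tool_rot: [0.286, -3.129, -0.0]
force: [1.0, -1.2, -1.3]
finger_gap: 0.27
```

```bash
python3 -m crank '[0,0,0.4,0,0, 0,0,0.4,0,0, 0,0,0.2,0,0, 0,0,0,0,0, 0,0,0,0,0]'; python3 -m crank '[0,0,0.2,0,0, 0,0,0.2,0,0, 0,0,0.2,0,0, 0,0,0,0,0, 0,0,0,0,0]'
```

```text
t: 26.6
ee_pos: [0.5404, 0.0518, 0.1014]
tool_rot: [0.286, -3.128, 0.0]
force: [1.2, -1.4, -1.5]
finger_gap: 0.271
t: 27.22
ee_pos: [0.5405, 0.0518, 0.1011]
tool_rot: [-0.286, 3.128, -0.0]
force: [-0.1, -0.9, 2.0]
finger_gap: 0.274
```

The collar has landed at the predicted height. I release and go straight up.

```bash
python3 -m crank '[0,0,0,0,30, 0,0,0,0,40, 0,0,0,0,60, 0,0,0,0,60, 0,0,0,0,60]'; python3 -m crank '[0,0,-2,0,60, 0,0,-10,0,60, 0,0,-30,0,60, 0,0,-40,0,60, 0,0,-30,0,60]'; python3 -m crank '[0,0,-10,0,60, 0,0,0,0,60, 0,0,0,0,60, 0,0,0,0,60, 0,0,0,0,60]'
python3 -c "
from h import *
save('scene','scene4')
b=cv2.imread('pics/scene4.png')[195:295,335:445]
cv2.imwrite('pics/c6.png',cv2.resize(b,None,fx=6,fy=6,interpolation=2))"
```

```text
t: 27.85
ee_pos: [0.5404, 0.0518, 0.1008]
tool_rot: [0.286, -3.129, -0.0]
force: [0.3, -0.3, -0.2]
finger_gap: 0.595
t: 28.48
ee_pos: [0.5407, 0.0518, 0.2157]
tool_rot: [-0.286, 3.126, -0.0]
force: [0.1, -0.6, -0.0]
finger_gap: 0.599
t: 29.1
ee_pos: [0.5402, 0.0517, 0.2219]
tool_rot: [0.286, -3.127, -0.0]
force: [-0.1, -0.3, -0.1]
finger_gap: 0.599
```

View pics/c6.png

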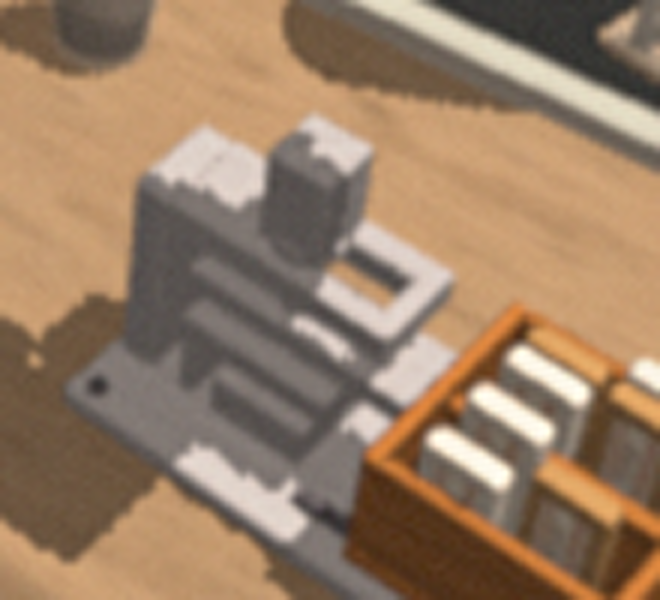

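The pin stands upright, its collar on the top lug at crop (295,260). The head top is at (320,145), the tray is drawn in, and the gripper is clear. Handing in.

```bash
python3 -c "
from h import *
print(ctrl.hand_in())"
```

```text
the job is handed in; nothing more can be done
None
```

The pin is home: it stands through the slot, the tray's eye, the lower hole and the boss, with its collar on the top lug. I released it and handed the job in at about 29 s of the 58 s allowed; no verdict was reported.

- **Finding the way:** I felt for the lower hole with two light probes. The first touched the lug at about 6.6 N measured at the wrist, the highest reading printed at the end of any move. The second, about 3 mm further in, dropped straight through.
- **Seating:** The collar touched down with the nose at about 15 mm, the expected home height.
- **Last checks:** The final scene picture shows the pin upright, the collar seated, the tray drawn in and the gripper well clear. The wrist force was near zero.
- **Not checked:** I did not measure the pin's final lean. I did not measure the salt, pepper and pot again afterwards, but no move went near them. Forces were only read at the end of each move, so a brief peak in between would not show.

One earlier check disagreed: a rough point on the pin's shank came out about 9 mm off the tool axis. I put that down to picking the wrong pixel, since the nose itself matched to about 1 mm.

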